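# Switch the listening-room loudspeaker selector through its gate

## Robot

A 6-joint arm with a two-finger parallel gripper is mounted at the origin on the work surface. World frame = base frame: x ahead of the robot, y to its left, z up, the work surface at z = 0. Lengths are in m, angles in rad, forces in N, time in s.
With the tool pointing down it reaches from about 0.225 to 0.875 m from the base axis. Payload 3.4 kg.
Tool frame: the origin (TCP) lies at the very end of the fingers, on their centre line; the grasp point (between the pads) lies 19 mm behind it (grasp_offset is the distance from the TCP to the grasp point, in m); y points along the fingers, z is the direction in which the jaws open and shut, and the axes are right-handed (so a half turn about y gives the same grasp; the last joint's range is limited). The gripper opens to 85 mm and grips with 20 to 120 N. Pads are 22 mm wide; open, the fingers measure 114 mm over their backs; the gripper's body (76 mm by 85 mm) begins 54 mm behind the grasp point. The pads swing forward as they close: fully open they stand 13 mm farther back than shut.
Start: joints at [1.038, 0.276, 1.505, -0, 1.361, -0.121], TCP at [0.23, 0.527, 0.199] pointing down, gripper open.
Joint ranges: [-2.89, 2.89], [-0.75, 2.08], [0.22, 2.7], [-1.18, 4.32], [0.11, 2.71], [-2.7, 2.7]. Speed limits (rad/s): [2.57, 2.57, 3.14, 3.14, 3.14, 3.14].

## Interface

Orientations are given as a unit quaternion [w, x, y, z].
In Python, from rig import get_state, get_image, sign_off, grasp_offset gives the robot as it stands.
- The arm moves only by the shell command python3 -m jog 'ROWS' [FORCE]. ROWS is JSON, one flat list of numbers, 7 for each row, row after row: the closure in counts, from 0 (fully open) to 255 (shut), then the shift along the tool's x, y, z in cm, then the turn, a rotation vector about the tool's x, y, z in units of 8 degrees (1.0 is 8 degrees). In form: [jaw, tx, ty, tz, rx, ry, rz, jaw, tx, ty, tz, rx, ry, rz, ...]. A call has 1 to 12 rows; each row is the pose to reach, as a shift and turn from the pose commanded when the call began, along the tool's axes at that moment; what a row does not reach only later rows make up. A row lasts 1/8 s, in which the tool goes at most 62.5 mm and 10.7 degrees, less where a joint would pass 70% of its speed; a pose out of reach is approached as far as the arm can. A call with a gripper value outside its range is refused whole. The fingers move at their own pace and stop on an object; FORCE is the grip in N (left out, the last holds). Time passes only in rows, so rows that repeat a pose let the fingers close. It gives the time, the measured TCP pose, the force and the opening at its end, in the units of the state.
- get_state(): the state, without advancing time (a new reading comes with each control period).
- get_image(name): name is "scene" or "top" or "wrist"; returns a dict with "color" (400x640x3 uint8, blue, green, red), "mtx" (3x3 intrinsics, pixels), "k1" (the pictures are not rectified: a ray, as slopes to the right and down, at radius r is drawn at 1 + k1 r^2 times it, then the intrinsics apply), "R" (3x3) and "t" (3): a world point X has camera coordinates R X + t; the wrist camera has in their place "tool_from_camera" (4x4, takes a point from camera to tool coordinates, whose origin is the TCP and whose axes are the tool frame's). Camera axes: x right, y down, z forward; pixel columns grow to the right and rows downward; lengths in m; the calibration is good to about 2 mm. A picture is of the moment at which its call begins: read the wrist's pose just before it. There is no depth.
- sign_off(): hands the job in, once; it reports no verdict.
The state is a dict: "clock": time; "qpos": joint angles; "qd": joint speeds; "effort": joint torques, N m; "position": TCP position; "ee_rot": TCP orientation; "contact_force": force on the tool from outside, world axes, zero at the start; "moment": the same for the moment, N m; "width": finger opening in m.
Only numpy, scipy, OpenCV 4.12 (cv2) and the standard library are available. Lean on these libraries where they do the work, as an engineer would, in place of code of your own. Each camera call takes 0.05 s, during which the arm holds its last target.

## Task

Switch the amplifier over to the loudspeakers marked by the ring: with your fingertips, gently push (do not grip) the selector lever out of the middle lane of its gate, across, and fully home into the corner slot beside the ring-shaped marker. On the way do not let it dip into any of the other three corner slots, and leave the loose things on and around the box where they are, neither lifted nor knocked about.

Things in the scene. Friction and masses are not known exactly. Their poses are not given: they have to be found in the camera images.
- selector: Fixed grey selector box with aluminium top, 220 (x) by 260 (y) by 110 mm high; origin at the centre of its underside; x points from its near (robot side) to its far edge, y to its left. Behind its far edge are sockets. A slotted gate is cut in the middle of its top.
- gate (a point): Centre of the gate, on the box top, 110 mm above the table. Dark slots 16 mm wide: three lanes along the selector's x (middle, mute lane at y = 0; outer lanes at y = +28 and -28 mm), joined by one cross channel along y through this point. The four ends of the outer lanes are the corner slots. Teeth between lanes have rounded tips.
- knob (a point): Centre of the lever's wooden ball knob, 36 mm across, on a 10 mm steel stem that tilts like a gear stick about a pivot on the selector's z axis, 20 mm above the table. Knob centre 165 mm from the pivot: 185 mm above the table when upright. At the knob the outer lanes lie about 49 mm to either side, the slot ends about 50 mm before and behind. Push with under 35 N.
- throw (a joint): Tilt of the lever along the selector's x, rad: 0 in the cross channel, positive to the far (+x) edge, negative to the near edge; slot ends (hard stops) at +0.31 and -0.31. Starts anywhere between. It can be moved across only within about 0.03 rad of 0. Stays where it is left; about 3 to 5 N at the knob moves it.
- cross (a joint): Tilt of the lever along the selector's y, rad: 0 in the middle lane (where it starts), +0.30 in the left (+y) lane, -0.30 in the right (-y) lane, hard stops at +0.31 and -0.31. Changes only while throw is near 0; about 0.03 rad of play in a lane. Stays where it is left; about 3 to 5 N at the knob moves it.
- ring_mark_mid (a point): Centre of the ring marker, 32 mm across with a 20 mm hole, 4 mm high, on the box top at selector x = +66 or -66 mm, y = +52 or -52 mm. It marks the corner slot in the same corner (same signs of x and y). The other three markers, also black plastic: a 32 x 8 mm bar, a 32 mm plus-shaped cross, a 25 mm square; corners vary.
- adapter: Loose steel adapter barrel standing on the box, 16 mm across, 42 mm high; origin at its foot. Leave alone.
- cone_foot: Loose steel cone foot on the box, 28 mm across, 26 mm high; origin at its foot. Leave alone.
- cone_foot2: Larger loose dark cone foot on the table to the left, 36 mm across, 34 mm high; origin at its foot. Leave alone.
- remote: Remote control lying on the table to the right, 165 x 45 x 18 mm; origin under its centre. Leave alone.
- driver: Screwdriver lying on the table to the left. Leave alone.
- level: Small spirit level lying on the table to the right, 120 x 22 x 30 mm; origin under its centre. Leave alone.
- plug_cup: White cup on the table to the left, 72 mm across, 70 mm high; origin under its centre. Leave alone.

How it is judged:
At the end, for the whole second after the job is handed in: The lever rests at the end of the corner slot in the ring's corner: throw beyond 0.25 rad towards the ring's side in x, cross beyond 0.22 rad towards the ring's side in y, both still; the loose things at rest (((x of ring_mark_mid in the frame of selector above 0 m and value of joint throw above 0.25 rad) or (x of ring_mark_mid in the frame of selector below 0 m and value of joint throw below -0.25 rad)) and ((y of ring_mark_mid in the frame of selector above 0 m and value of joint cross above 0.22 rad) or (y of ring_mark_mid in the frame of selector below 0 m and value of joint cross below -0.22 rad)) and velocity of joint throw between -0.05 and 0.05 rad/s and velocity of joint cross between -0.05 and 0.05 rad/s and linear speed of each of adapter, cone_foot, cone_foot2, remote, driver, level, plug_cup below 0.02 m/s); the robot touches nothing.
It fails at once if the lever dips into one of the other three corner slots (throw beyond 0.17 rad in an outer lane) ((value of joint throw above 0.17 rad or value of joint throw below -0.17 rad) and (value of joint cross above 0.2 rad or value of joint cross below -0.2 rad) and not (((x of ring_mark_mid in the frame of selector above 0 m and value of joint throw above 0.17 rad) or (x of ring_mark_mid in the frame of selector below 0 m and value of joint throw below -0.17 rad)) and ((y of ring_mark_mid in the frame of selector above 0 m and value of joint cross above 0.2 rad) or (y of ring_mark_mid in the frame of selector below 0 m and value of joint cross below -0.2 rad)))).
It fails at once if the lever is gripped or forced: more than 35 N between fingers and lever (contact force between the fingers and throw above 35 N).
It fails at once if a loose thing on or around the box is moved more than 20 mm or lifted (distance of any of adapter, cone_foot, cone_foot2, remote, driver, level, plug_cup from where it was at the start of the episode above 0.02 m).
It also fails if it takes over 58 s, if anything falls off the work surface, if the arm or the gripper's body presses on something with over 40 N, if the wrist force passes 120 N, or if a joint passes its speed limit or range.

## Working session

There is one attempt and no reset: what is moved stays moved. The work goes in short steps, Python scripts to look and compute and a shell command to move; the robot and the scene stay as the last step left them, time stands still between calls to the robot, and variables do not carry over. Pictures are saved under pics/ and viewed, and the job is handed in when it is done.

```bash
mkdir -p pics; ls; python3 - <<'E'
from rig import *
import cv2
s=get_state();print(s, grasp_offset)
for n in("scene","top","wrist"):
    i=get_image(n);cv2.imwrite(f"pics/{n}0.png",i["color"])
    print(n,{k:v for k,v in i.items() if k!="color"})
E
```

```text
pics
{'clock': 0.0, 'qpos': array([ 1.03799993e+00,  2.76549027e-01,  1.50618388e+00,  1.75387154e-05,
        1.36066254e+00, -1.20995184e-01]), 'qd': array([-1.04609756e-03, -8.05623043e-05, -2.19818100e-03,  3.66653741e-06,
       -1.91788503e-04, -2.19902087e-04]), 'effort': array([-4.04038537e-04, -4.16769755e+01, -2.45803607e+01, -1.41987284e-04,
        1.07012299e-02,  2.08104586e-05]), 'position': array([0.22983754, 0.52640945, 0.19784574]), 'ee_rot': array([-0.69156851,  0.69277188, -0.14477877,  0.14435795]), 'contact_force': array([-0.01015074,  0.01123994,  0.59343756]), 'moment': array([ 0.02085838,  0.00320068, -0.0104519 ]), 'width': 0.08518179676365914} 0.0187
scene {'mtx': array([[400.05671561,   0.        , 323.74164196],
       [  0.        , 400.05671561, 203.92351779],
       [  0.        ,   0.        ,   1.        ]]), 'k1': 0.013671979793519173, 'R': array([[-0.77012182,  0.63784581,  0.00806894],
       [ 0.53520332,  0.65297265, -0.53589563],
       [-0.34708758, -0.40838639, -0.84424568]]), 't': array([ 0.37165301, -0.20644135,  1.38966561])}
top {'mtx': a
[... 241 characters left out ...]
 [-0.98141578,  0.00640586, -0.19178644],
       [ 0.19166587, -0.01593131, -0.98133093]]), 't': array([0.00831703, 0.50005094, 1.38394447])}
wrist {'mtx': array([[329.59651235,   0.        , 320.17343718],
       [  0.        , 329.59651235, 202.92118021],
       [  0.        ,   0.        ,   1.        ]]), 'k1': -0.03968599547638251, 'tool_from_camera': array([[ 3.69176280e-04,  9.44665939e-01,  3.28033730e-01,
        -8.52951506e-02],
       [-6.71990836e-04, -3.28033444e-01,  9.44665871e-01,
        -1.75889578e-01],
       [ 9.99999706e-01, -5.69183893e-04,  5.13704687e-04,
        -6.27236523e-05],
       [ 0.00000000e+00,  0.00000000e+00,  0.00000000e+00,
         1.00000000e+00]])}
```

View pics/scene0.png

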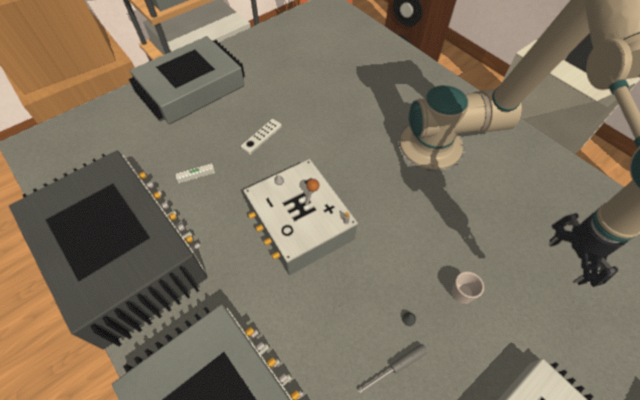

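View pics/top0.png

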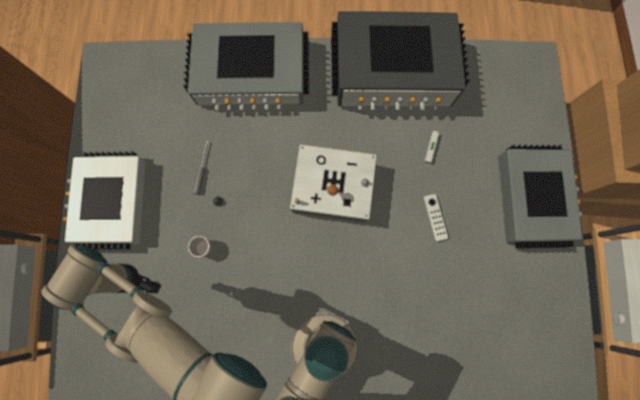

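View pics/wrist0.png

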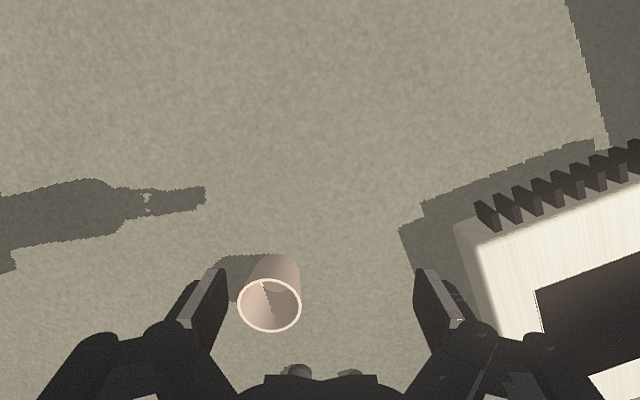

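Ring: far-left corner (top view ≈ (321,160)); the knob, orange, is near (333,189), pulled toward the near side. I'll zoom in and measure.

```bash
cat > h.py <<'E'
import numpy as np, cv2
from rig import *
from scipy.spatial.transform import Rotation as Ro
def ray(im,u,v,st=None):
    K=im["mtx"];a=np.array([(u-K[0,2])/K[0,0],(v-K[1,2])/K[1,1]])
    b=a.copy()
    for _ in range(20): b=a/(1+im["k1"]*(b@b))
    d=np.array([b[0],b[1],1.])
    if "R" in im: o=-im["R"].T@im["t"]; d=im["R"].T@d
    else:
        q=st["ee_rot"];R=Ro.from_quat([q[1],q[2],q[3],q[0]]).as_matrix();T=im["tool_from_camera"]
        o=R@T[:3,3]+st["position"]; d=R@T[:3,:3]@d
    return o,d/np.linalg.norm(d)
def plane(im,u,v,z,st=None):
    o,d=ray(im,u,v,st);return o+d*(z-o[2])/d[2]
def tri(rs):
    A=sum(np.eye(3)-np.outer(d,d) for o,d in rs);b=sum((np.eye(3)-np.outer(d,d))@o for o,d in rs)
    return np.linalg.solve(A,b)
def project(im,X):
    c=im["R"]@X+im["t"];s=c[:2]/c[2];s=s*(1+im["k1"]*(s@s));return im["mtx"][:2,:2]@s+im["mtx"][:2,2]
def knobpix(im):
    h=cv2.cvtColor(im["color"],cv2.COLOR_BGR2HSV)
    m=cv2.inRange(h,(5,130,80),(18,255,255));n,l,s,c=cv2.connectedComponentsWithStats(m)
    return [(s[i].tolist(),c[i].round(1).tolist()) for i in range(1,n) if s[i][4]>15]
E
python3 - <<'E'
from h import *
t=get_image("top");s=get_image("scene")
cv2.imwrite("pics/t1.png",cv2.resize(t["color"][135:230,280:390],None,fx=6,fy=6,interpolation=cv2.INTER_CUBIC))
cv2.imwrite("pics/s1.png",cv2.resize(s["color"][150:280,235:365],None,fx=4.5,fy=4.5,interpolation=cv2.INTER_CUBIC))
print(knobpix(t));print(knobpix(s))
E
```

```text
[([0, 0, 640, 194, 29854], [369.2, 50.3]), ([582, 0, 9, 6, 16], [585.5, 1.4]), ([328, 184, 10, 10, 65], [332.3, 189.2]), ([578, 197, 22, 7, 60], [587.9, 199.9]), ([601, 198, 39, 8, 130], [621.8, 201.3]), ([583, 215, 57, 185, 2631], [614.2, 337.9]), ([621, 217, 19, 8, 49], [629.3, 220.3]), ([617, 231, 23, 7, 86], [630.1, 234.6]), ([31, 233, 11, 3, 16], [36.8, 233.4]), ([36, 241, 7, 7, 19], [39.6, 244.3]), ([31, 317, 7, 10, 25], [33.4, 321.6]), ([36, 342, 12, 8, 60], [41.5, 345.2]), ([29, 344, 6, 8, 18], [30.9, 347.6]), ([13, 350, 11, 5, 18], [17.8, 352.0]), ([0, 354, 50, 46, 1817], [24.9, 379.6])]
[([0, 0, 133, 140, 11889], [56.7, 56.4]), ([129, 0, 82, 25, 638], [166.7, 9.2]), ([290, 0, 18, 8, 64], [297.7, 2.2]), ([347, 0, 42, 25, 529], [373.3, 8.0]), ([429, 0, 6, 17, 33], [431.6, 7.5]), ([431, 0, 14, 38, 122], [437.2, 17.0]), ([282, 3, 9, 8, 28], [286.6, 6.5]), ([259, 8, 23, 14, 120], [269.3, 14.7]), ([425, 17, 5, 15, 18], [427.2, 23.9]), ([250, 20, 4, 6, 20], [251.8, 22.4]), ([447, 27, 24, 18, 49], [459.9, 36.5]), ([421, 33, 5, 15, 22], [423.3, 40.0]), ([437, 39, 72, 51, 1970], [472.7, 65.0]), ([140, 40, 22, 19, 198], [150.9, 49.7]), ([617, 133, 8, 8, 16], [620.1, 136.8]), ([577, 134, 55, 52, 1442], [607.2, 158.8]), ([614, 140, 22, 13, 76], [625.5, 146.5]), ([0, 152, 119, 248, 12815], [39.1, 325.8]), ([139, 172, 8, 7, 24], [142.4, 174.8]), ([307, 179, 12, 12, 110], [312.2, 184.7]), ([154, 192, 7, 7, 21], [156.9, 195.3]), ([169, 214, 8, 7, 22], [172.6, 217.0]), ([185, 236, 8, 7, 17], [188.6, 239.3]), ([246, 327, 8, 9, 28], [249.5, 330.6]), ([267, 358, 9, 9, 34], [270.9, 361.8])]
```

View pics/t1.png

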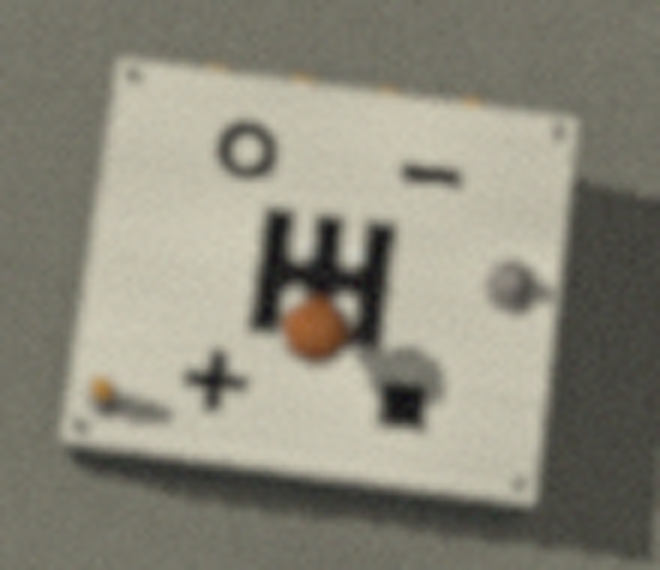

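View pics/s1.png

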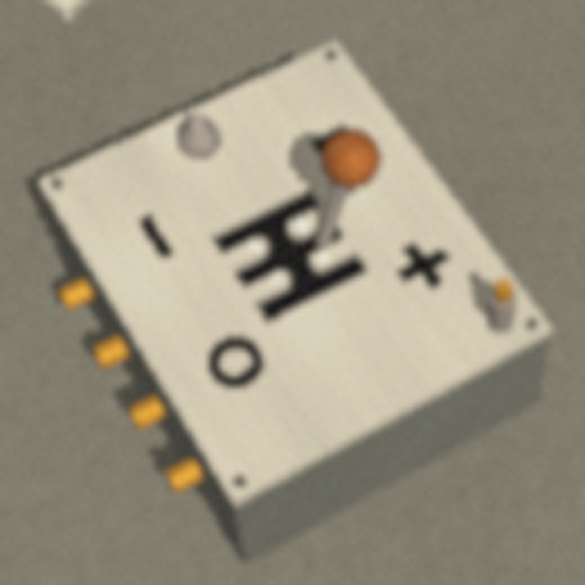

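```bash
python3 - <<'E'
from h import *
t=get_image("top");s=get_image("scene")
T=lambda p:((p[0]+.5)/6-.5+280,(p[1]+.5)/6-.5+135)
S=lambda p:((p[0]+.5)/4.5-.5+235,(p[1]+.5)/4.5-.5+150)
ct=[(117,60),(578,118),(538,505),(62,440)]; st=[(133,75),(559,132),(519,484),(81,426)]
cs=[(240,503),(35,180),(338,42),(552,330)]; ss=[(239,481),(56,184),(330,55),(531,323)]
C={}
for n,im,F,L in(("ct",t,T,ct),("st",t,T,st),("cs",s,S,cs),("ss",s,S,ss)):
    P=np.array([plane(im,*F(p),.11) for p in L]);C[n]=P
    c=P.mean(0);x=(P[0]+P[1]-P[2]-P[3])/2;y=(P[0]+P[3]-P[1]-P[2])/2
    print(n,c.round(4),"yaw",np.degrees(np.arctan2(x[1],x[0])).round(2),np.degrees(np.arctan2(-y[0],y[1])).round(2),np.linalg.norm(x).round(3),np.linalg.norm(y).round(3))
kn=tri([ray(t,*T((316,328))),ray(s,*S((350,157)))]);print("knob",kn,project(t,kn),project(s,kn))
c=(C["st"].mean(0)+C["ss"].mean(0))/2
for nm,a,b in(("ring",(247,151),(236,361)),("cone",(511,290),(197,137)),("adtop",(101,387),(502,291)),("adfoot",(118,408),(500,322))):
    zz=.114 if nm=="ring" else .11
    print(nm,tri([ray(t,*T(a)),ray(s,*S(b))]).round(4), plane(t,*T(a),zz).round(4),plane(s,*S(b),zz).round(4))
E
```

```text
ct [ 0.5464 -0.0345  0.11  ] yaw -7.74 -8.0 0.22 0.262
st [ 0.5469 -0.0341  0.11  ] yaw -8.11 -8.12 0.202 0.241
cs [ 0.5464 -0.0327  0.11  ] yaw -8.3 -7.9 0.219 0.262
ss [ 0.5467 -0.0344  0.11  ] yaw -8.14 -8.11 0.202 0.242
knob [ 0.50222809 -0.0265383   0.18130611] [332.21532562 189.27903011] [312.33793026 184.48605693]
ring [0.6186 0.0077 0.1119] [0.6182 0.0075 0.114 ] [0.6191 0.0089 0.114 ]
cone [ 0.5388 -0.1386  0.113 ] [ 0.5387 -0.1381  0.11  ] [ 0.5384 -0.1415  0.11  ]
adtop [0.4784 0.0869 0.147 ] [0.4855 0.0887 0.11  ] [0.4623 0.0714 0.11  ]
adfoot [0.4745 0.0814 0.0996] [0.4737 0.0794 0.11  ] [0.4778 0.0871 0.11  ]
```

```bash
cat >> h.py <<'E'
C0=np.array([.5466,-.034,0]);YAW=np.radians(-8.1)
Rs=Ro.from_euler('z',YAW).as_matrix()
def toolR(st): q=st["ee_rot"];return Ro.from_quat([q[1],q[2],q[3],q[0]]).as_matrix()
def go(xs,ys,z,Rt=None):
    st=get_state();R=toolR(st);X=C0+Rs@np.array([xs,ys,z])
    d=R.T@(X-st["position"])*100
    print("shift cm",d.round(2))
    if Rt is not None: print("turn/8deg",(np.degrees(Ro.from_matrix(R.T@Rt).as_rotvec())/8).round(3))
def best(st):
    R=toolR(st);b=[]
    for k in range(4):
        zax=Rs@Ro.from_euler('z',k*np.pi/2).as_matrix()@np.array([1,0,0]);y=np.array([0,0,-1.]);x=np.cross(y,zax)
        b.append(np.c_[x,y,zax])
    return sorted(b,key=lambda Q:Ro.from_matrix(R.T@Q).magnitude())
def show():
    st=get_state();p=Rs.T@(st["position"]-C0);print("clock",st["clock"],"sel pos mm",(p*1000).round(1),"F sel",(Rs.T@st["contact_force"]).round(2),"w",st["width"],"q",st["qpos"].round(2))
E
python3 - <<'E'
from h import *
st=get_state();print(toolR(st).round(3))
for Q in best(st)[:2]:
    print(Q.round(3));go(-.11,.001,.27,Q)
E
```

```text
[[ 0.916 -0.     0.4  ]
 [-0.4   -0.     0.916]
 [-0.    -1.    -0.   ]]
[[ 0.99   0.     0.141]
 [-0.141  0.     0.99 ]
 [ 0.    -1.     0.   ]]
shift cm [ 40.83  -7.13 -41.57]
turn/8deg [ 3.000e-03 -1.936e+00 -1.000e-03]
[[-0.141  0.     0.99 ]
 [-0.99   0.    -0.141]
 [-0.    -1.     0.   ]]
shift cm [ 40.83  -7.13 -41.57]
turn/8deg [3.000e-03 9.314e+00 2.000e-03]
```

```bash
python3 -m jog '[255,0,-7.1,0,0,0,0, 255,0,-7.1,0,0,0,0, 255,4,-7.1,-4,0,-0.2,0, 255,8,-7.1,-8.1,0,-0.4,0, 255,12,-7.1,-12.2,0,-0.6,0, 255,16,-7.1,-16.3,0,-0.8,0, 255,20,-7.1,-20.4,0,-1,0, 255,24,-7.1,-24.4,0,-1.2,0, 255,28,-7.1,-28.5,0,-1.4,0, 255,32,-7.1,-32.6,0,-1.6,0, 255,36,-7.1,-36.7,0,-1.8,0, 255,40.8,-7.1,-41.6,0,-1.94,0]'; python3 - <<'E'
from h import *
show();go(-.11,.001,.27,best(get_state())[0])
E
```

```text
clock: 1.85
position: [0.4356, -0.0135, 0.2695]
ee_rot: [0.706, -0.705, 0.049, -0.05]
contact_force: [1.2, 0.6, 0.9]
width: 0.0001
clock 1.85 sel pos mm [-112.8    4.7  269.5] F sel [1.1  0.8  0.87] w 9.321396507543702e-05 q [-0.19  0.03  1.64  0.    1.48 -1.62]
shift cm [ 0.28 -0.05 -0.37]
turn/8deg [-0.005  0.009  0.004]
```

```bash
python3 -m jog '[255,0,0,0,0,0,0, 255,0,0,0,0,0,0, 255,0,4,0,0,0,0, 255,0,8,0,0,0,0, 255,0,11.4,0,0,0,0, 255,0,11.4,0,0,0,0, 255,0,11.4,0,0,0,0]'; python3 - <<'E'
from h import *
show()
t=get_image("top");s=get_image("scene");w=get_image("wrist")
a=cv2.resize(t["color"][135:230,280:390],None,fx=3.6,fy=3.6,interpolation=cv2.INTER_CUBIC)
b=cv2.resize(s["color"][140:235,255:365],None,fx=3.6,fy=3.6,interpolation=cv2.INTER_CUBIC)
cv2.imwrite("pics/c2.png",np.hstack([a,b]));cv2.imwrite("pics/w2.png",w["color"])
E
```

```text
clock: 2.72
position: [0.4362, -0.011, 0.157]
ee_rot: [-0.705, 0.705, -0.048, 0.05]
contact_force: [0.0, 0.5, 0.7]
width: -0.0005
clock 2.725 sel pos mm [-112.6    7.2  157. ] F sel [-0.03  0.51  0.66] w -0.0005032580657287041 q [-0.19  0.09  1.85  0.    1.2  -1.62]
```

View pics/c2.png

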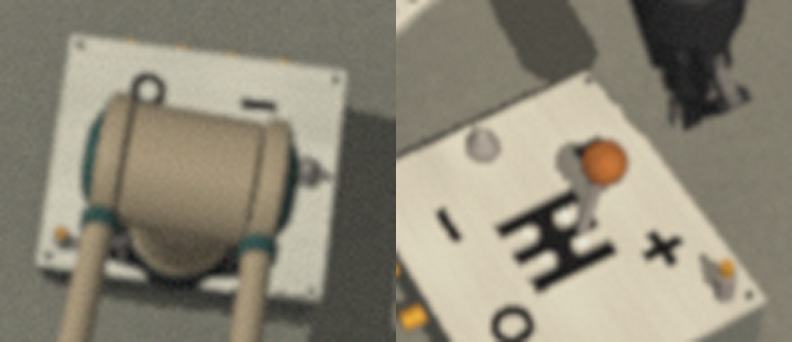

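View pics/w2.png

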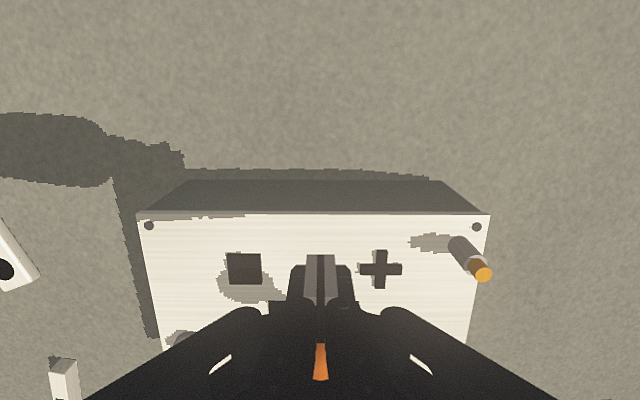

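```bash
cat >> h.py <<'E'
def look(name):
    show();s=get_image("scene");b=cv2.resize(s["color"][130:260,235:365],None,fx=4.5,fy=4.5,interpolation=cv2.INTER_CUBIC);cv2.imwrite(f"pics/{name}.png",b)
    k=[c for c in knobpix(s) if 270<c[1][0]<350 and 150<c[1][1]<240];print(k)
    for q in k:
        o,d=ray(s,*q[1]);P=np.array([0,0,.02]);o2=Rs.T@(o-C0);d2=Rs.T@d
        tt=-(o2-P)@d2;m=o2+d2*tt;e=.165**2-(m-P)@(m-P)
        X=m-d2*np.sqrt(max(e,0))
        print("knob sel mm",(X*1000).round(1),"throw/cross approx",np.arctan2(X[0],X[2]-.02).round(3),np.arctan2(X[1],X[2]-.02).round(3))
E
python3 -m jog '[255,0.8,0,-0.3,0,0,0, 255,1.7,0,-0.65,0,0,0, 255,2.6,0,-0.65,0,0,0, 255,3.0,0,-0.65,0,0,0, 255,3.0,0,-0.65,0,0,0]'; python3 -c "
from h import *
look('s3')"
```

```text
clock: 3.5
position: [0.4644, -0.0226, 0.1555]
ee_rot: [0.705, -0.705, 0.05, -0.05]
contact_force: [0.0, -0.2, -0.0]
width: 0.0002
clock 3.5 sel pos mm [-83.   -0.3 155.5] F sel [ 0.06 -0.24 -0.04] w 0.00023811651503903794 q [-0.2   0.14  1.8   0.    1.2  -1.63]
[([307, 179, 12, 12, 112], [312.3, 184.6])]
knob sel mm [-45.7  -0.3 178.6] throw/cross approx -0.28 -0.002
```

View pics/s3.png

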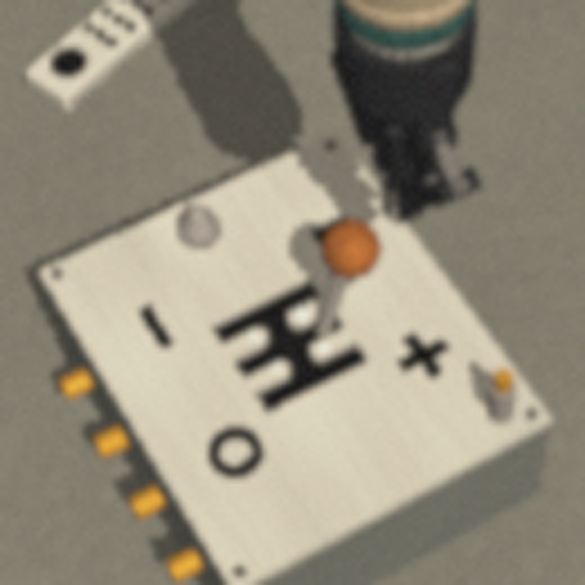

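The fingertips are just short of the knob (knob at s3 (350,247)). Next, the push towards +x.

```bash
python3 -m jog '[255,0.5,0,0,0,0,0, 255,1,0,0,0,0,0, 255,1.4,0,0,0,0,0, 255,1.8,0,0,0,0,0, 255,2.2,0,0,0,0,0, 255,2.6,0,0,0,0,0, 255,3.0,0,0,0,0,0, 255,3.4,0,0,0,0,0, 255,3.4,0,0,0,0,0, 255,3.4,0,0,0,0,0]'; python3 -c "
from h import *
look('s4')"
```

```text
clock: 4.8
position: [0.4987, -0.0274, 0.1607]
ee_rot: [-0.705, 0.706, -0.048, 0.051]
contact_force: [-8.4, 1.8, 27.6]
width: 0.0002
clock 4.8 sel pos mm [-48.4  -0.3 160.7] F sel [-8.55  0.6  27.63] w 0.00017185984701127704 q [-0.19  0.19  1.73 -0.    1.22 -1.62]
[([301, 181, 12, 12, 110], [306.4, 186.7])]
knob sel mm [-27.3   0.  182.7] throw/cross approx -0.166 0.0
```

View pics/s4.png

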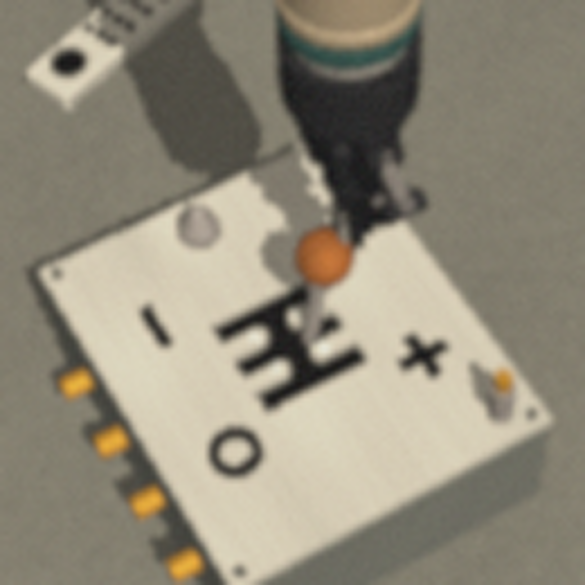

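The upward force (28 N) and the 5 mm lift show a wider part of the finger riding on top of the knob. I'll back off and approach higher.

```bash
python3 -m jog '[255,-1,0,0,0,0,0, 255,-2,0,0,0,0,0, 255,-2,-1,0,0,0,0, 255,-2,-1.8,0,0,0,0, 255,-2,-1.8,0,0,0,0]'; python3 -c "
from h import *
look('s5');w=get_image('wrist');cv2.imwrite('pics/w5.png',w['color'])"
```

```text
clock: 5.48
position: [0.4791, -0.0247, 0.1745]
ee_rot: [-0.705, 0.705, -0.049, 0.051]
contact_force: [-0.1, 0.3, 0.7]
width: -0.0
clock 5.475 sel pos mm [-68.1  -0.3 174.5] F sel [-0.13  0.25  0.74] w -4.318267048415908e-05 q [-0.2   0.15  1.74  0.    1.25 -1.63]
[([301, 181, 12, 12, 116], [306.7, 186.4])]
knob sel mm [-28.5  -0.5 182.5] throw/cross approx -0.174 -0.003
```

View pics/s5.png

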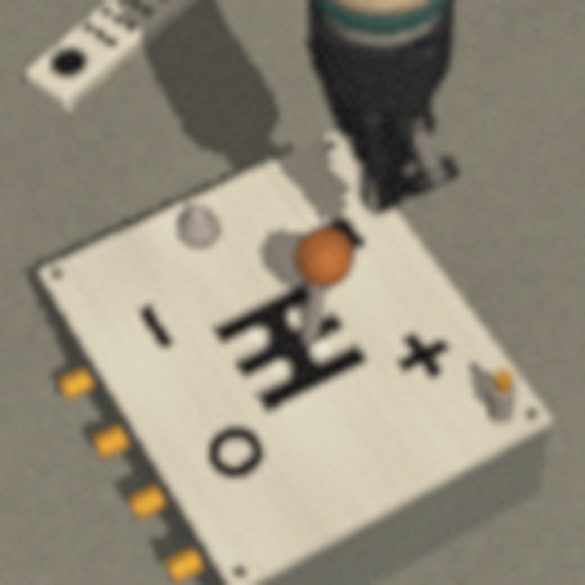

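View pics/w5.png

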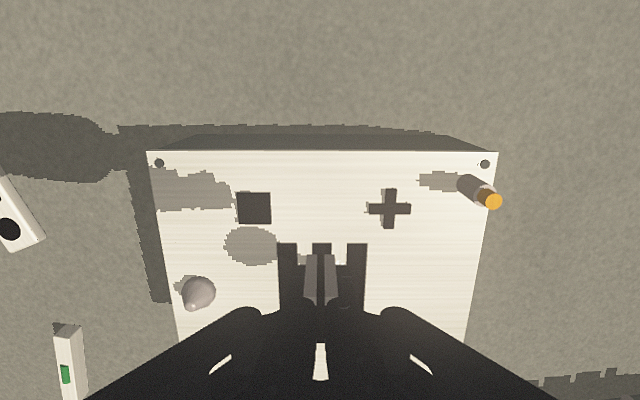

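```bash
python3 -m jog '[255,0.5,0,0,0,0,0, 255,0.9,0,0,0,0,0, 255,1.3,0,0,0,0,0, 255,1.7,0,0,0,0,0, 255,2.0,0,0,0,0,0, 255,2.0,0,0,0,0,0]'; python3 -c "
from h import *
look('s6')"
```

```text
clock: 6.32
position: [0.4981, -0.0273, 0.1737]
ee_rot: [0.705, -0.705, 0.05, -0.05]
contact_force: [0.7, 0.3, 0.2]
width: 0.0001
clock 6.325 sel pos mm [-49.   -0.2 173.7] F sel [0.61 0.41 0.25] w 0.00013091927106965266 q [-0.19  0.18  1.7   0.    1.26 -1.62]
[([301, 181, 12, 12, 117], [306.6, 186.4])]
knob sel mm [-28.3  -0.7 182.6] throw/cross approx -0.172 -0.004
```

View pics/s6.png

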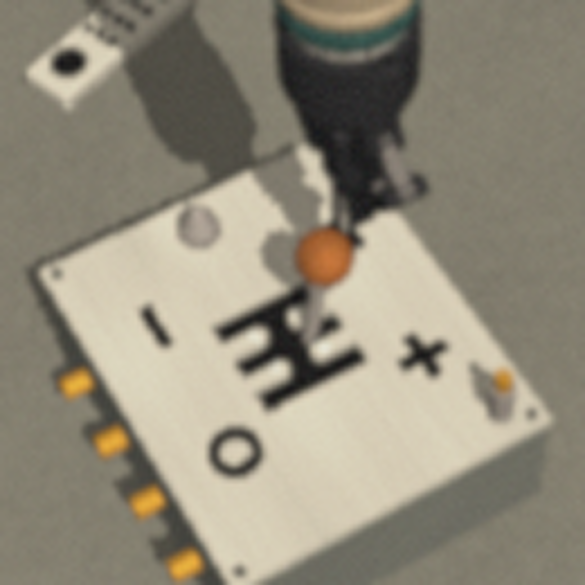

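```bash
python3 -c "
from h import *
s=get_image('scene')
b=cv2.resize(s['color'][140:210,280:350],None,fx=8,fy=8,interpolation=cv2.INTER_CUBIC)
st=get_state()
R=toolR(st)
for o,c in (([0,0,0],(0,0,255)),([.011,0,0],(0,255,0)),([-.011,0,0],(255,0,0)),([0.011,-.038,0],(0,255,255))):
    p=project(s,st['position']+R@np.array(o)); print(p); cv2.circle(b,tuple(int(x) for x in ((p-[280,140]+.5)*8)),4,c,-1)
b=cv2.convertScaleAbs(b,alpha=1.5,beta=20)
cv2.imwrite('pics/s6b.png',b)
"
```

```text
[313.51800235 185.08323206]
[310.01056511 186.8170837 ]
[317.00505402 183.35939579]
[309.70262752 178.50449752]
```

View pics/s6b.png

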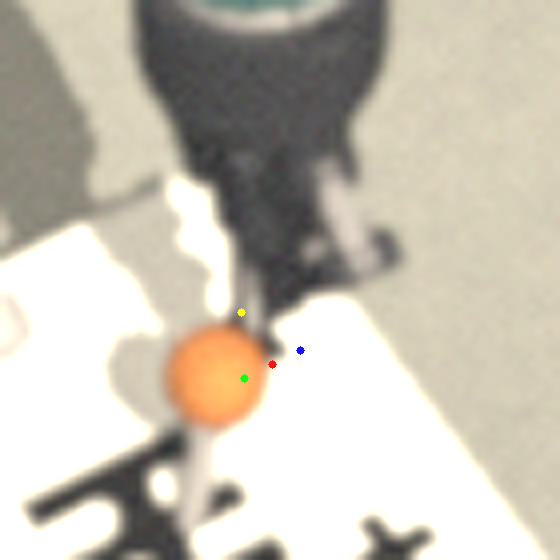

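```bash
python3 -m jog '[255,0.4,0,0,0,0,0, 255,0.7,0,0,0,0,0, 255,1.0,0,0,0,0,0, 255,1.0,0,0,0,0,0]'; python3 -c "
from h import *
look('s7')"
```

```text
clock: 6.92
position: [0.508, -0.0287, 0.1736]
ee_rot: [0.705, -0.705, 0.05, -0.05]
contact_force: [-0.1, -0.2, 0.2]
width: 0.0001
clock 6.925 sel pos mm [-38.9  -0.2 173.6] F sel [-0.08 -0.26  0.16] w 8.837742392008716e-05 q [-0.19  0.19  1.68  0.    1.27 -1.62]
[([301, 182, 12, 11, 108], [306.6, 186.8])]
knob sel mm [-27.6   0.5 182.7] throw/cross approx -0.168 0.003
```

```bash
python3 -c "
from h import *
s=get_image('scene');w=get_image('wrist')
b=cv2.resize(s['color'][140:210,280:350],None,fx=8,fy=8,interpolation=cv2.INTER_CUBIC)
b=cv2.convertScaleAbs(b,alpha=2.2,beta=20)
cv2.imwrite('pics/s7b.png',b)
cv2.imwrite('pics/w7b.png',cv2.convertScaleAbs(cv2.resize(w['color'][200:400,170:470],None,fx=2.6,fy=2.6),alpha=1.8,beta=20))
"
```

```text
(no output)
```

View pics/s7b.png

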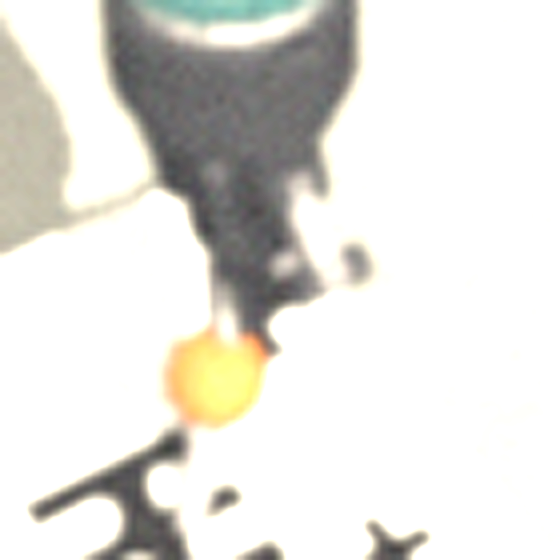

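View pics/w7b.png

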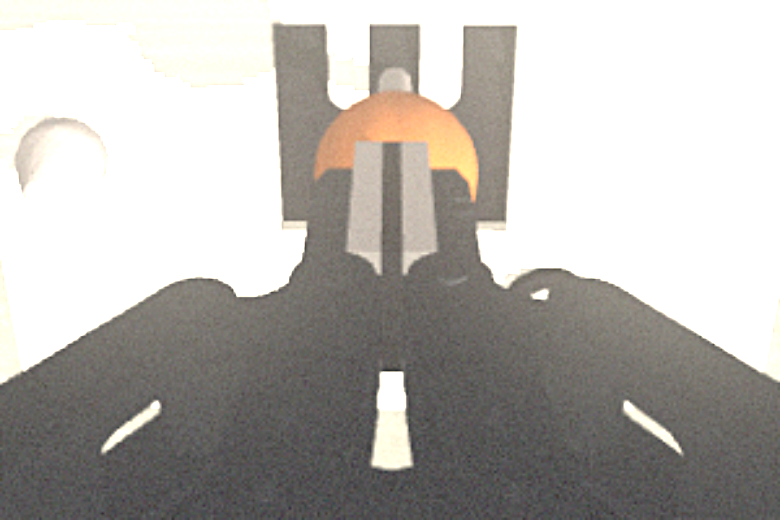

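```bash
python3 -c "
from h import *
s=get_image('scene');st=get_state()
b=cv2.imread('pics/s5.png');
for h,c in ((0,(0,0,255)),(.02,(0,255,255)),(.04,(255,0,0))):
  for dx in(-.011,.011):
    p=project(s,C0+Rs@np.array([-.0681+dx,-.0003,.1745+h]));cv2.circle(b,tuple(int(x) for x in ((p-[235,130]+.5)*4.5)),2,c,-1)
cv2.imwrite('pics/s5b.png',cv2.convertScaleAbs(cv2.resize(b[100:300,280:500],None,fx=3,fy=3),alpha=1.3,beta=40))
b=cv2.resize(s['color'][155:205,285:345],None,fx=12,fy=12,interpolation=cv2.INTER_CUBIC)
for h,c in ((0,(0,0,255)),(.02,(0,255,255)),(.04,(255,0,0))):
  for dx in(-.011,.011):
    p=project(s,C0+Rs@np.array([-.0389+dx,-.0003,.1736+h]));cv2.circle(b,tuple(int(x) for x in ((p-[285,155]+.5)*12)),4,c,-1)
cv2.imwrite('pics/s7c.png',b)
"
```

```text
(no output)
```

View pics/s5b.png

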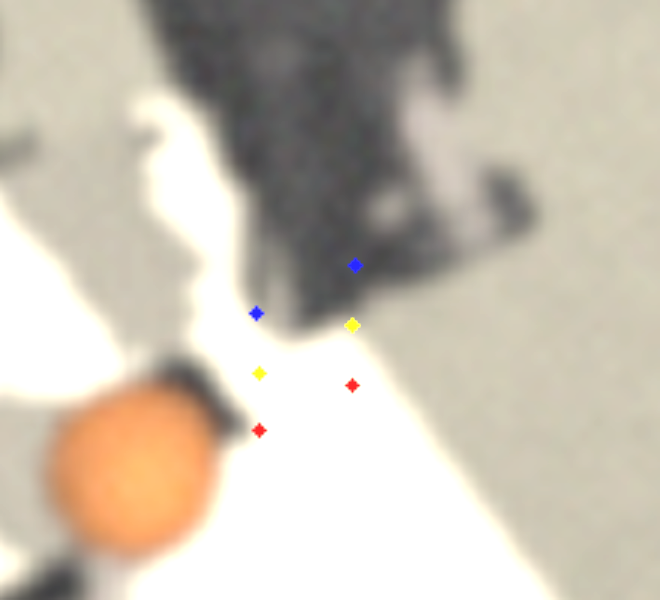

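View pics/s7c.png

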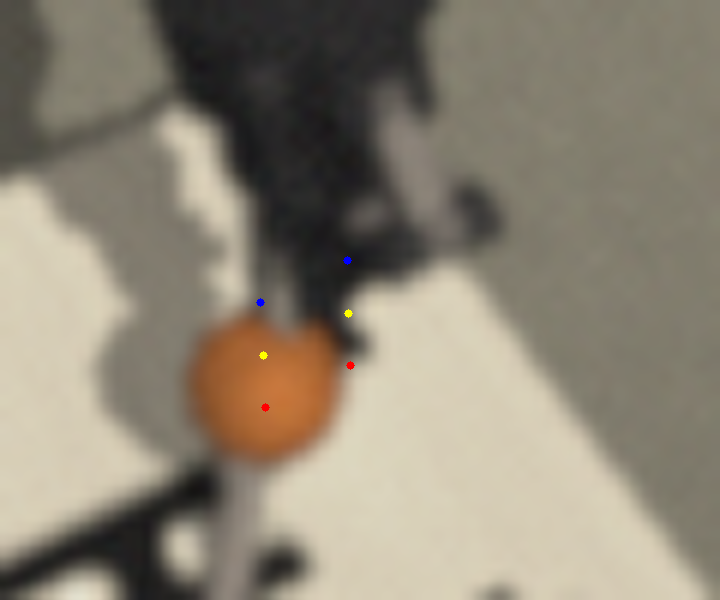

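The real fingertips sit about 27 mm above the reported TCP: in s5b the tip's bottom edge is at (305,330), while the projected TCP is near (305,408). That explains the sliding over the knob top. I'll back off and go 3 cm lower.

```bash
python3 -m jog '[255,-1.5,0,0,0,0,0, 255,-3,0,0,0,0,0, 255,-3.5,0,0,0,0,0, 255,-3.5,1.5,0,0,0,0, 255,-3.5,3.1,0,0,0,0, 255,-3.5,3.1,0,0,0,0]'; python3 -c "
from h import *
look('s8')"
```

```text
clock: 7.88
position: [0.4719, -0.0236, 0.1409]
ee_rot: [0.706, -0.705, 0.051, -0.049]
contact_force: [0.3, -0.1, -0.4]
width: -0.0002
clock 7.875 sel pos mm [-75.4  -0.2 140.9] F sel [ 0.35 -0.07 -0.36] w -0.00019654432814583778 q [-0.2   0.17  1.8   0.    1.17 -1.63]
[([301, 181, 12, 12, 116], [306.7, 186.4])]
knob sel mm [-28.5  -0.5 182.5] throw/cross approx -0.174 -0.003
```

View pics/s8.png

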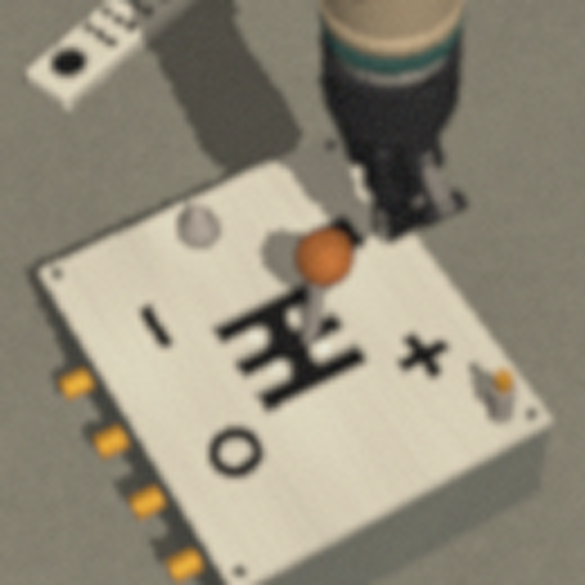

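```bash
python3 -m jog '[255,0.5,0,0,0,0,0, 255,1.0,0,0,0,0,0, 255,1.5,0,0,0,0,0, 255,1.9,0,0,0,0,0, 255,2.3,0,0,0,0,0, 255,2.6,0,0,0,0,0, 255,2.6,0,0,0,0,0]'; python3 -c "
from h import *
look('s9')"
```

```text
clock: 8.8
position: [0.4988, -0.0274, 0.1426]
ee_rot: [0.705, -0.705, 0.05, -0.05]
contact_force: [-3.9, 1.3, 1.3]
width: -0.0002
clock 8.8 sel pos mm [-48.3  -0.2 142.6] F sel [-4.01  0.73  1.31] w -0.00015546558666622109 q [-0.19  0.2   1.75  0.    1.19 -1.62]
[([299, 181, 12, 13, 118], [304.3, 187.5])]
knob sel mm [-2.090e+01 -1.000e-01  1.837e+02] throw/cross approx -0.127 -0.0
```

View pics/s9.png

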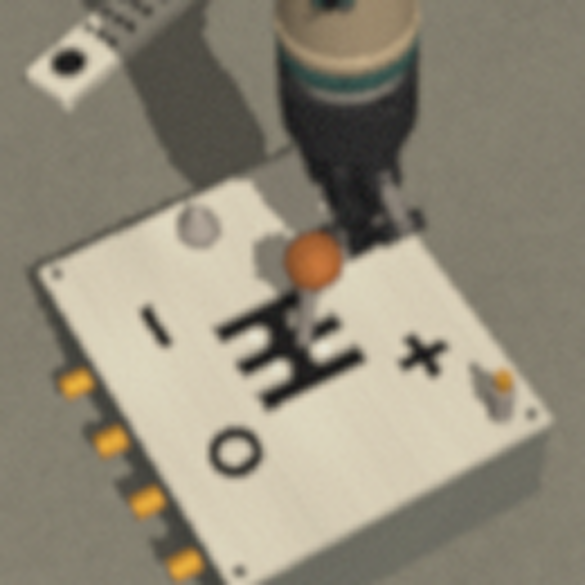

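```bash
python3 -m jog '[255,0.4,0,0,0,0,0, 255,0.8,0,0,0,0,0, 255,1.2,0,0,0,0,0, 255,1.6,0,0,0,0,0, 255,1.9,0,0,0,0,0, 255,2.1,0,0,0,0,0, 255,2.1,0,0,0,0,0]'; python3 -c "
from h import *
look('s10')"
```

```text
clock: 9.72
position: [0.5199, -0.0305, 0.1426]
ee_rot: [0.705, -0.705, 0.05, -0.05]
contact_force: [-2.4, 0.2, 1.4]
width: 0.0
clock 9.725 sel pos mm [-26.9  -0.3 142.6] F sel [-2.41 -0.1   1.4 ] w 1.639967720414733e-05 q [-0.19  0.23  1.71  0.    1.2  -1.62]
[([291, 185, 13, 13, 127], [297.3, 191.0])]
knob sel mm [  1.    0.9 185. ] throw/cross approx 0.006 0.006
```

View pics/s10.png

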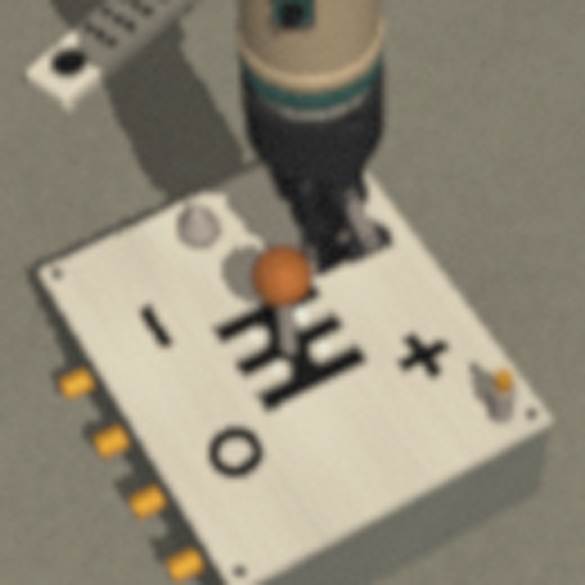

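```bash
python3 -m jog '[255,-1.5,0,0,0,0,0, 255,-3.5,0,0,0,0,0, 255,-3.5,0,-2,0,0,0, 255,-3.5,0,-4,0,0,0, 255,-3.5,0,-5.5,0,0,0, 255,-2,0,-5.8,0,0,0, 255,0,0,-5.8,0,0,0, 255,1.5,0,-5.8,0,0,0, 255,2.7,0,-5.8,0,0,0, 255,2.7,0,-5.8,0,0,0, 255,2.7,0,-5.8,0,0,0]'; python3 -c "
from h import *
look('s11')"
```

```text
clock: 11.15
position: [0.5376, -0.0913, 0.1425]
ee_rot: [0.705, -0.705, 0.05, -0.049]
contact_force: [-1.2, 0.3, -0.4]
width: -0.0001
clock 11.15 sel pos mm [ -0.8 -58.  142.5] F sel [-1.2   0.12 -0.37] w -9.93975231639969e-05 q [-0.3   0.27  1.66  0.    1.21 -1.73]
[([291, 186, 13, 12, 118], [297.2, 191.4])]
knob sel mm [  1.8   1.9 185. ] throw/cross approx 0.011 0.011
```

View pics/s11.png

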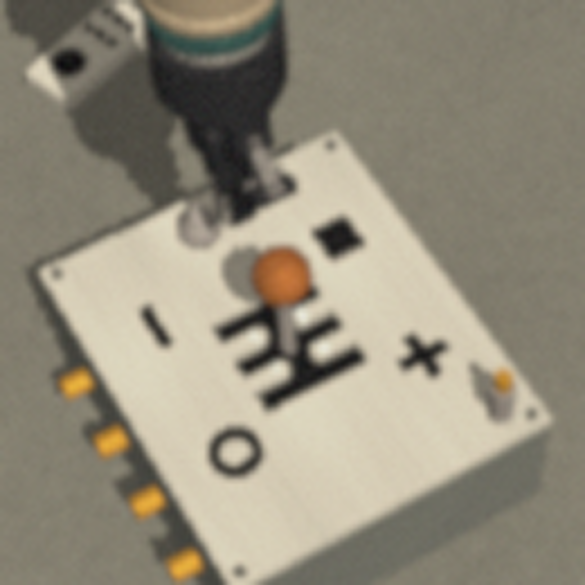

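```bash
python3 -m jog '[255,0.2,0,0.6,0,0,0, 255,0.2,0,1.2,0,0,0, 255,0.2,0,1.7,0,0,0, 255,0.2,0,2.1,0,0,0, 255,0.2,0,2.5,0,0,0, 255,0.2,0,2.9,0,0,0, 255,0.2,0,3.3,0,0,0, 255,0.2,0,3.6,0,0,0, 255,0.2,0,3.6,0,0,0]'; python3 -c "
from h import *
look('s12')"
```

```text
clock: 12.32
position: [0.5455, -0.0564, 0.1431]
ee_rot: [-0.705, 0.705, -0.049, 0.05]
contact_force: [0.2, -2.7, 2.9]
width: 0.0004
clock 12.325 sel pos mm [  2.  -22.3 143.1] F sel [ 0.57 -2.67  2.9 ] w 0.00041768118641953556 q [-0.23  0.27  1.65 -0.    1.22 -1.66]
[([293, 187, 12, 13, 122], [298.1, 192.7])]
knob sel mm [  1.8   6.6 184.9] throw/cross approx 0.011 0.04
```

View pics/s12.png

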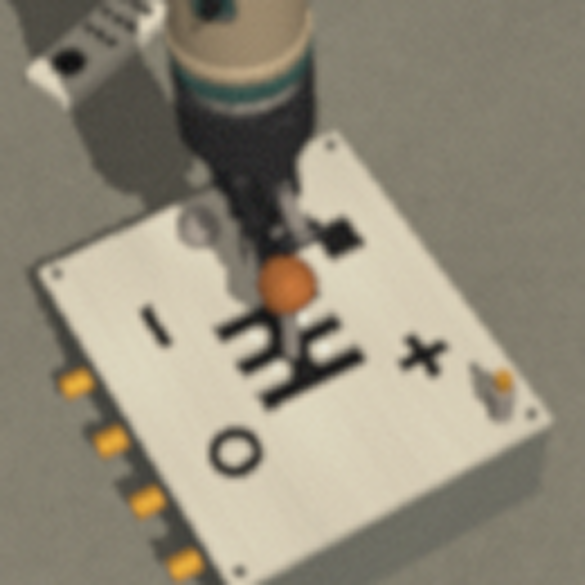

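```bash
python3 -m jog '[255,0,0.1,0.3,0,0,0, 255,0,0.1,0.6,0,0,0, 255,0,0.2,0.9,0,0,0, 255,0,0.2,1.2,0,0,0, 255,0,0.3,1.5,0,0,0, 255,0,0.3,1.5,0,0,0]'; python3 -c "
from h import *
look('s13')"
```

```text
clock: 13.12
position: [0.5473, -0.0409, 0.1395]
ee_rot: [0.706, -0.705, 0.05, -0.05]
contact_force: [-0.2, -1.3, 2.0]
width: -0.0001
clock 13.125 sel pos mm [  1.6  -6.8 139.5] F sel [-0.02 -1.31  2.01] w -9.722189443338265e-05 q [-0.2   0.28  1.66  0.    1.21 -1.63]
[([295, 192, 13, 12, 134], [301.2, 197.6])]
knob sel mm [  2.1  23.4 183.3] throw/cross approx 0.013 0.142
```

```bash
python3 -m jog '[255,0,0.1,0.4,0,0,0, 255,0,0.2,0.8,0,0,0, 255,0,0.3,1.2,0,0,0, 255,0,0.4,1.6,0,0,0, 255,0,0.5,2.0,0,0,0, 255,0,0.5,2.3,0,0,0, 255,0,0.5,2.5,0,0,0, 255,0,0.5,2.5,0,0,0]'; python3 -c "
from h import *
look('s14')"
```

```text
clock: 14.18
position: [0.5505, -0.0165, 0.1343]
ee_rot: [0.705, -0.705, 0.05, -0.049]
contact_force: [-0.1, -1.1, -2.7]
width: 0.0001
clock 14.175 sel pos mm [  1.4  17.9 134.3] F sel [ 0.03 -1.13 -2.69] w 8.073687497669183e-05 q [-0.16  0.28  1.66  0.    1.2  -1.59]
[([300, 200, 14, 13, 138], [306.1, 205.7])]
knob sel mm [  2.1  48.5 177.7] throw/cross approx 0.013 0.299
```

View pics/s14.png

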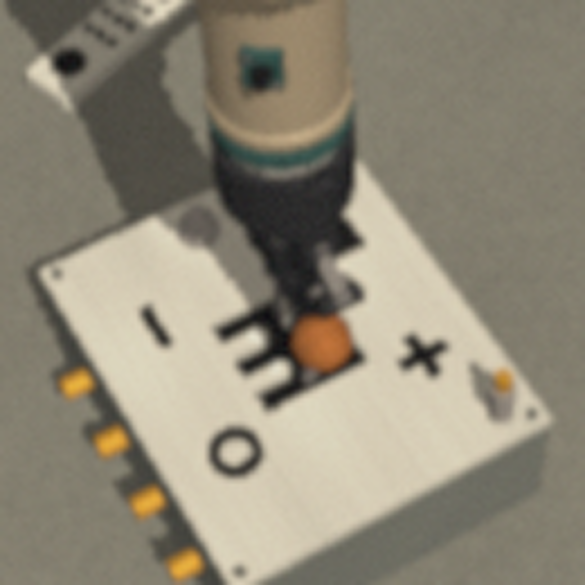

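```bash
python3 -m jog '[255,0,0,-0.8,0,0,0, 255,0,0,-1.8,0,0,0, 255,-2,0,-1.8,0,0,0, 255,-4,0,-1.8,0,0,0, 255,-5.6,0,-1.5,0,0,0, 255,-5.6,0,0,0,0,0, 255,-5.6,0,1.5,0,0,0, 255,-5.6,0,3.1,0,0,0, 255,-5.6,0,3.1,0,0,0, 255,-5.6,0,3.1,0,0,0]'; python3 -c "
from h import *
look('s15')"
```

```text
clock: 15.48
position: [0.5, 0.0221, 0.1345]
ee_rot: [-0.705, 0.706, -0.05, 0.049]
contact_force: [-0.5, 1.0, 0.4]
width: 0.0001
clock 15.475 sel pos mm [-54.1  49.  134.5] F sel [-0.66  0.91  0.41] w 0.0001044224985667511 q [-0.09  0.21  1.76 -0.    1.17 -1.53]
[([300, 200, 13, 13, 133], [306.1, 205.8])]
knob sel mm [  2.2  48.8 177.6] throw/cross approx 0.014 0.3
```

View pics/s15.png

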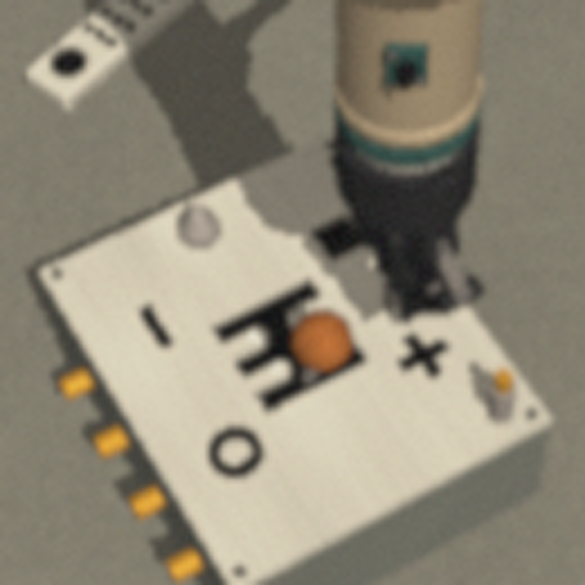

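```bash
python3 -m jog '[255,0.8,0,0,0,0,0, 255,1.6,0,0,0,0,0, 255,2.3,0,0,0,0,0, 255,2.7,0,0,0,0,0, 255,3.1,0,0,0,0,0, 255,3.5,0,0,0,0,0, 255,3.9,0,0,0,0,0, 255,4.3,0,0,0,0,0, 255,4.7,0.1,0,0,0,0, 255,5.1,0.1,0,0,0,0, 255,5.5,0.2,0,0,0,0, 255,5.5,0.2,0,0,0,0]'; python3 -c "
from h import *
look('s16')"
```

```text
clock: 17.02
position: [0.5555, 0.014, 0.1325]
ee_rot: [-0.705, 0.705, -0.049, 0.05]
contact_force: [0.3, 1.0, -0.3]
width: 0.0001
clock 17.025 sel pos mm [  2.   48.8 132.5] F sel [ 0.15  0.99 -0.29] w 0.00010404717130111351 q [-0.1   0.29  1.65 -0.    1.19 -1.53]
[([290, 204, 14, 14, 142], [296.7, 210.5])]
knob sel mm [ 29.5  47.3 175.3] throw/cross approx 0.188 0.296
```

View pics/s16.png

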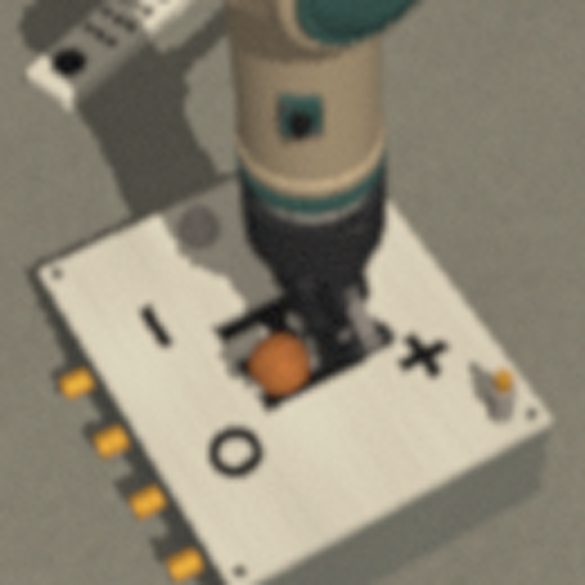

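```bash
python3 -m jog '[255,0.4,0.1,0,0,0,0, 255,0.8,0.2,0,0,0,0, 255,1.1,0.2,0,0,0,0, 255,1.4,0.3,0,0,0,0, 255,1.6,0.3,0,0,0,0, 255,1.7,0.3,0,0,0,0, 255,1.7,0.3,0,0,0,0]'; python3 -c "
from h import *
look('s17')"
```

```text
clock: 17.95
position: [0.5709, 0.0116, 0.1294]
ee_rot: [-0.705, 0.705, -0.05, 0.05]
contact_force: [-3.0, -0.9, -1.2]
width: 0.0003
clock 17.95 sel pos mm [ 17.6  48.6 129.4] F sel [-2.81 -1.33 -1.21] w 0.00026875327360905945 q [-0.1   0.32  1.62 -0.    1.2  -1.53]
[([285, 208, 14, 12, 129], [291.7, 213.5])]
knob sel mm [ 44.2  46.6 172. ] throw/cross approx 0.283 0.298
```

```bash
python3 -m jog '[255,0.2,0,0,0,0,0, 255,0.3,0,0,0,0,0, 255,0.3,0,0,0,0,0]'; python3 -c "
from h import *
look('s18')"
```

```text
clock: 18.38
position: [0.574, 0.0116, 0.1295]
ee_rot: [0.705, -0.705, 0.05, -0.05]
contact_force: [-3.3, -0.9, -3.0]
width: -0.0002
clock 18.375 sel pos mm [ 20.7  49.  129.5] F sel [-3.11 -1.37 -2.97] w -0.00021745651657158064 q [-0.1   0.32  1.62  0.    1.2  -1.53]
[([284, 208, 14, 13, 129], [290.5, 214.2])]
knob sel mm [ 47.7  46.4 171. ] throw/cross approx 0.306 0.298
```

View pics/s18.png

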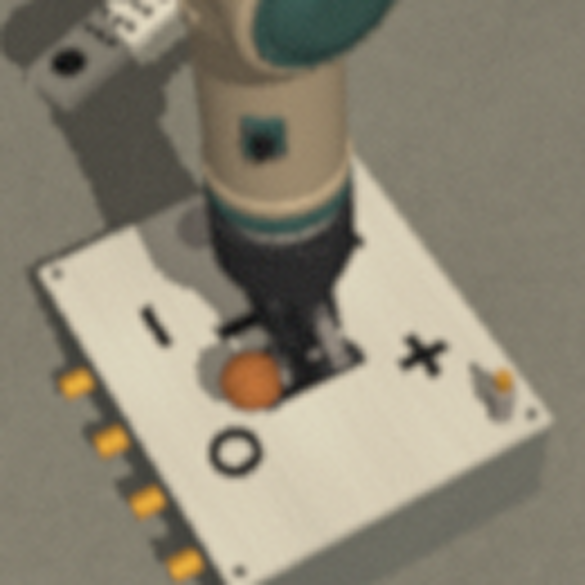

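Home (throw ≈ 0.306). Next I'll retreat back, then up and away, and verify.

```bash
python3 -m jog '[255,-1,0,0,0,0,0, 255,-3,0,0,0,0,0, 255,-5,0,0,0,0,0, 255,-5,-4,0,0,0,0, 255,-5,-9,0,0,0,0, 255,-9,-14,0,0,0,0, 255,-14,-16,0,0,0,0, 255,-18,-16,0,0,0,0, 255,-22,-16,0,0,0,0, 255,-22,-16,0,0,0,0, 255,-22,-16,0,0,0,0]'; python3 -c "
from h import *
look('s19')
t=get_image('top');b=cv2.resize(t['color'][100:290,170:460],None,fx=2.7,fy=2.7,interpolation=cv2.INTER_CUBIC);cv2.imwrite('pics/t19.png',b)
s=get_image('scene');cv2.imwrite('pics/sc19.png',s['color'])
a=cv2.imread('pics/top0.png');d=cv2.absdiff(a,t['color']).max(2);cv2.imwrite('pics/d19.png',cv2.resize(d[100:290,170:460]*3,None,fx=2.7,fy=2.7))
k=[c[1] for c in knobpix(t) if 300<c[1][0]<370 and 140<c[1][1]<220];ks=[c[1] for c in knobpix(s) if 270<c[1][0]<330 and 170<c[1][1]<240];print(k,ks)
if k and ks: X=tri([ray(t,*k[0]),ray(s,*ks[0])]);print('tri sel',(Rs.T@(X-C0)*1000).round(1))
"
```

```text
clock: 19.8
position: [0.3575, 0.0424, 0.2906]
ee_rot: [0.705, -0.705, 0.048, -0.051]
contact_force: [-0.5, 0.0, 0.5]
width: -0.0001
clock 19.8 sel pos mm [-198.    49.   290.6] F sel [-0.46 -0.03  0.48] w -0.00012872074686445432 q [-0.08 -0.11  1.71  0.    1.53 -1.51]
[([284, 209, 14, 12, 125], [290.4, 214.3])]
knob sel mm [ 48.   46.4 170.9] throw/cross approx 0.308 0.298
[[321.6, 159.7]] [[290.4, 214.3]]
tri sel [ 48.4  47.1 172.3]
```

View pics/t19.png

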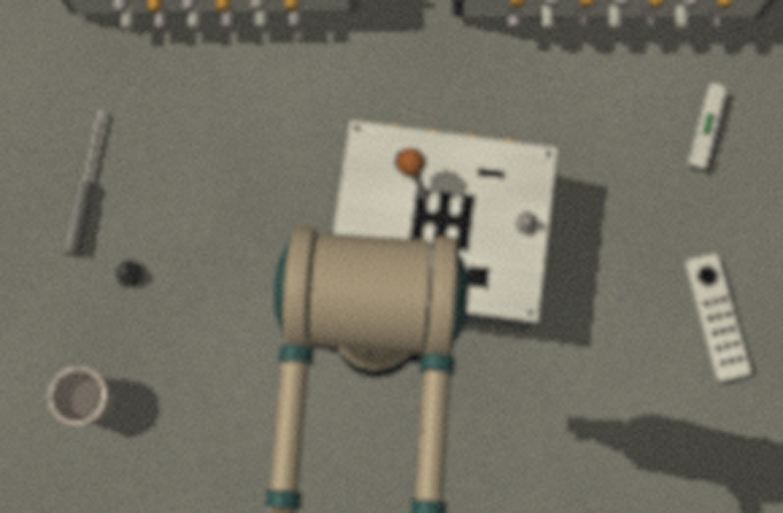

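View pics/sc19.png

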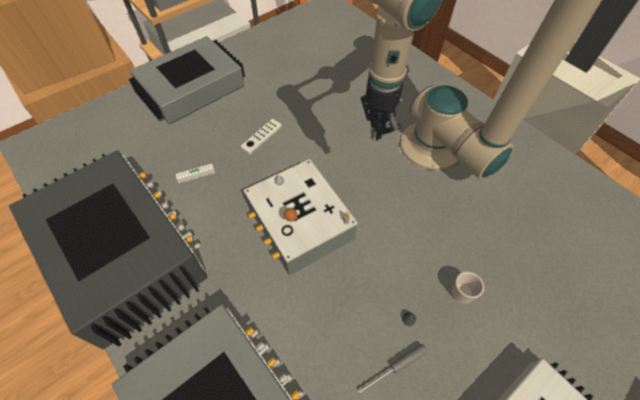

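The knob sits beside the ring (scene: knob (290,214), ring (287,231)). The cone foot, adapter, cup and the rest are where they were, and the robot is clear.

```bash
python3 -c "
from rig import *
print(get_state()['qd'].round(3));print(sign_off())"
```

```text
[-0.002  0.007  0.003 -0.002  0.006 -0.   ]
the job is handed in; nothing more can be done
None
```

I pushed the lever with closed fingertips from the near end of the middle lane up to the cross channel. From there it went across to the left lane and forward into the far-left corner slot beside the ring. The job is handed in; no verdict was reported.

- **Lever:** the last camera check after the arm backed away puts throw at about +0.31 rad and cross at about +0.30 rad. Triangulating from two views puts the knob at selector (48, 47, 172) mm, within about 1.5 mm of the single-view estimate.
- **Loose things:** the cone foot, adapter, cup, dark cone, remote, level and screwdriver looked unmoved in the final views. That was by eye, not measured; in the top view the arm hid the adapter, so it was only seen in the scene view.
- **Robot:** it stood clear of everything and read under 1 N before hand-in. The clock was about 20 s.

**First push:** it went wrong because the fingertips sit about 27 mm higher than the reported TCP. They rode over the top of the knob at about 29 N, measured at the end of that move. I can't rule out a higher peak during it, and the limit is 35 N. After I lowered the tool, every reading taken between pushes was 4.5 N or less.

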